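# Push a stuck tube out of a heating block

### The job

A plastic tube is gummed fast in a heating block that stands upside down over a catch tray. Take the push rod from the rack, feel for the drain hole above the tube without forcing the rod against the block, and drive the tube out into the tray, leaning on it slowly and never hard enough to crack it; then hang the rod upright in the rack again. Leave the other tubes and the tip box alone.

Things in the scene. Friction and masses are not known exactly. Their poses are not given: they have to be found in the camera images.
- block: Fixed station. Aluminium heating block (76 along x, 95 along y, 50 mm high) upside down, top at z = 126, bridged over two spare blocks (95 x 50, 76 high, at y = +-60) with a gap 71 wide, open to +x and -x. White tray in the gap: 170 x 66, rim 18 mm. Six wells, 18 wide, 42 deep, open below; each has an 8.5 mm drain hole through the 8 mm web on top. Origin: centre of the footprint (bench).
- drain (a point): Centre of the upper mouth of the drain hole over the stuck tube, flush with the block's top (126 mm up); hole 8.5 mm wide, 8 mm long, vertical, sharp-edged: a rod off centre stands on the block, which must not be pressed with over 35 N. It is the middle hole of the row at the block's +x side; the five other holes (29 mm pitch along the row, 34 mm between rows) lead to empty wells.
- tube_tip (a point): Top end of the stuck tube: its tapered end (8 mm flat, widening to 16.5 mm in 8.5 mm), up inside the well, under the drain hole, 9 to 13 mm below the block's top at the start.
- tube_mid (a point): Middle of the stuck 5 mL tube, 60 mm long, 16.5 mm wide, hanging cap down with its white cap (20 x 13 mm) in sight below the block. Upright in the well; z is its length, towards the cone end. It lets go and drops once it has been pushed down 20 to 25 mm, hanging lightly by its taper just before; at rest in the tray its middle is 10 to 33 mm up.
- tube: The same tube; origin at the centre of the cap's end. Gummed in by old oil: it creeps, faster the harder it is pushed (under 18 N about 1 mm/s at first, 3 mm/s near the end; under 8 N hardly at all), and stays put unpushed. Driven at 3 mm/s from the start it resists with over 25 N, and at 25 N its plastic cracks.
- rack: Fixed white rack, 86 (x) x 140 (y), top plate at z = 90 mm, 5 thick, floor plate 5 mm. Six 19 mm holes in the top plate at x = +-21, y = -44, 0, +44 mm. Origin: centre of the footprint (bench).
- rod: Push rod, loose, 0.1 kg, 160 mm long; origin at the tip, z along the rod towards the handle. Steel shank 7 mm wide, 80 mm long, tip edge broken; steel flange 28 wide, 5 thick (80 to 85 mm from the tip); round black handle 18 wide, 75 long. It hangs upright by the flange on the rack's top plate, its tip 10 mm above the bench.
- rod_grip (a point): Middle of the rod's handle, on its axis, 122.5 mm from the tip and 37.5 mm above the flange's top; 132.5 mm above the bench when it hangs in the rack. Its z axis is the rod's.
- culture_a_mid (a point): Middle of a capped 17 x 100 mm culture tube standing in a rack hole, its top 105 mm above the bench. Leave it there.
- culture_b_mid (a point): Middle of a second culture tube, like the first. Which holes the rod and the two tubes stand in changes.
- tip_box: Pipette-tip box, 82 x 120 x 67 mm, loose, standing beyond the work. Origin: centre of its underside. Leave it alone.
Not all that is in view belongs to the job. There is more than one size of the rod; the one meant has the size given above.

How it is judged (in metres and radians):
On the way, in this order (a step that is already met when the one before it is completed fails the run):
1. the rod, through the drain hole, bears on the tube while it is still stuck in the well (contact force between rod and tube above 3 N and z of tube_mid in the frame of block above 0.07 m), for 0.2 s.
2. the tube has come out of the well and dropped into the tray (z of tube_mid in the frame of block below 0.045 m), for 0.2 s.
At the end, for the whole second after the job is handed in: The tube is wholly out of its well and rests in the catch tray (its middle less than 45 mm up, inside the tray's outline); the rod hangs upright by its flange in the rack (within 0.12 rad and 5 mm of its hanging height), both at rest (z of tube_mid in the frame of block below 0.045 m and x of tube_mid in the frame of block between -0.085 and 0.085 m and y of tube_mid in the frame of block between -0.036 and 0.036 m and linear speed of each of tube, rod below 0.02 m/s and z of rod_grip in the frame of rack between 0.127 and 0.138 m and x of rod_grip in the frame of rack between -0.04 and 0.04 m and y of rod_grip in the frame of rack between -0.065 and 0.065 m and angle between rod_grip's own z axis and vertical below 0.12 rad); the robot touches nothing.
It fails at once if the rod presses the tube with more than 25 N (contact force between rod and tube above 25 N).
It fails at once if the rod presses on the block with more than 35 N (contact force between rod and block above 35 N).
It fails at once if a culture tube in the rack is moved by more than 20 mm (distance of any of culture_a_mid, culture_b_mid from where it was at the start of the episode above 0.02 m).
It fails at once if the tip box is moved by more than 20 mm (distance of tip_box from where it was at the start of the episode above 0.02 m).
It also fails if it takes over 72 s, if anything falls off the work surface, if the arm or the gripper's body presses on something with over 40 N, if the wrist force passes 120 N, or if a joint passes its speed limit or range.

### The arm

A 6-joint arm with a two-finger parallel gripper is mounted at the origin on the work surface. World frame = base frame: x ahead of the robot, y to its left, z up, the work surface at z = 0. Lengths are in m, angles in degrees, forces in N, time in s.
With the tool pointing down it reaches from about 0.3 to 0.875 m from the base axis. Payload 6.4 kg.
Tool frame: the origin (TCP) lies midway between the tips of the shut fingers; the grasp point (between the pads) lies 19 mm behind it; z points along the fingers, y is the line along which they close (so a half turn about z gives the same grasp; the last joint's range is limited). The gripper opens to 85 mm and grips with 20 to 120 N. Pads are 22 mm wide; open, the fingers measure 114 mm over their backs; the gripper's body (76 mm by 85 mm) begins 54 mm behind the grasp point. The pads swing forward as they close: fully open they stand 13 mm farther back than shut.
Start: joints at [-84.185, 10.359, 92.074, -0, 77.567, -11.82], TCP at [0.174, -0.548, 0.231] pointing down, gripper open.
Joint ranges: [-171.53, 171.53], [-51.25, 118.39], [17.06, 147.69], [-65.23, 245.23], [0, 150.52], [-178.68, 178.68]. Speed limits (degrees/s): [147.25, 147.25, 172.46, 180, 180, 180].

### API

Orientations are given as [roll, pitch, yaw] about the fixed x, y, z axes, in that order (R = Rz(yaw) Ry(pitch) Rx(roll)).
In Python, from cell import readout, optics, r, finder gives the robot as it stands. The module is installed in compiled form; this text tells all that it offers.
- The arm moves only by the tool send_rows, never from a script. Its argument "steps" is a list of rows, each a list of 7 numbers: the shift along the world's x, y, z in m, then the turn, a rotation vector about the world's x, y, z in rad, then the opening in per cent of the stroke, from 0 (shut) to 100 (fully open). In form: [[x, y, z, wx, wy, wz, fingers], ...]. A call has 1 to 20 rows; each row shifts and turns the commanded pose from where the row before left it; what a row does not reach is not made up. A row lasts 1/8 s, in which the tool goes at most 62.5 mm and 10.7 degrees, less where a joint would pass 70% of its speed; a pose out of reach is approached as far as the arm can. A call with a gripper value outside its range is refused whole. The fingers move at their own pace and stop on an object; "force" is the grip in N (left out, the last holds). Time passes only in rows, so rows that do not move let the fingers close. It gives the time, the measured TCP pose, the force, the opening and the grip force at its end, in the units of the state.
- readout.sense(): the state, without advancing time (a new reading comes with each control period).
- optics.camera(name): name is "side" or "top"; returns (picture, depth): 420x560x3 uint8, blue, green, red; 420x560 float32, m along the optical axis (not along the pixel's ray), 0 where there is no reading.
- optics.calibration(name): a dict with "intrinsics" (3x3 intrinsics, pixels), "D" ([k1, k2, p1, p2, k3] as OpenCV has them; the pictures are not rectified), "R" (3x3) and "t" (3): a world point X has camera coordinates R X + t. Camera axes: x right, y down, z forward; pixel columns grow to the right and rows downward; lengths in m; the calibration is good to about 2 mm. A picture is of the moment at which its call begins. calibration takes no time and is no camera call.
- r.finish_job(): hands the job in; it is judged then, once.
Trained networks look in the newest picture that a camera, given by its name, has taken for a name from the list of things; names that differ only in an ending like _2 or _b are one class to them, and where a whole thing is asked for, a point or a joint stands for the part that bears it (a point fixed in the world has none). Each returns a list of dicts, best first, with "p" (0 to 1); they miss things now and then, are a little off and sometimes report something else, mostly with a low value. They report only what shows in the picture. A call takes as long as a camera call. They do not tell look-alikes from the thing itself.
- finder.look_for(camera, query): "position" ([x, y, z] in m, in the coordinates of the camera as it stood for that picture, good to about 4 mm: the middle of the surface that is visible of it).
- finder.spot_point(camera, query): "position" ([x, y, z] in m, in the coordinates of the camera as it stood for that picture, good to about 4 mm: a listed point, or the origin of a listed thing).
The state is a dict: "clock": time; "qpos": joint angles; "qd": joint speeds; "tau": joint torques, N m; "position": TCP position; "tcp_rot": TCP orientation; "ft_force": force on the tool from outside, world axes, zero at the start; "wrist_torque": the same for the moment, N m; "grip_width": opening from 0.0 (shut) to 1.0 (fully open); "grip_force": force on a finger pad.
Only numpy, scipy, OpenCV 4.12 (cv2) and the standard library are available. Lean on these libraries where they do the work, as an engineer would, in place of code of your own. Each camera call takes 0.05 s, during which the arm holds its last target. There are 200 camera calls.

## Working session

There is one attempt and no reset: what is moved stays moved. The work goes in short steps, Python scripts to look and compute and a tool call to move; the robot and the scene stay as the last step left them, time stands still between calls to the robot, and variables do not carry over. Pictures are saved under pics/ and viewed, at most 10 in all, crops included, and the job is handed in when it is done.

Besides the shell and the picture viewer there is one more tool, called after ">>>" as name(argument=value, ...) on one line, values as JSON. send_rows: Moves the arm, as the interface text tells. Its arguments: {"type":"object","properties":{"steps":{"type":"array","items":{"type":"array","items":{"type":"number"}}},"force":{"type":"number"}},"required":["steps"]}

```bash
mkdir -p pics
cat > h.py <<'E'
import numpy as np,cv2
from cell import readout,optics,r,finder
def w(cam,p):
    c=optics.calibration(cam);return np.array(c["R"]).T@(np.array(p)-np.array(c["t"]))
def px(cam,X):
    c=optics.calibration(cam);R=np.array(c["R"]);return cv2.projectPoints(np.array([X],float),cv2.Rodrigues(R)[0],np.array(c["t"],float),np.array(c["intrinsics"]),np.array(c["D"]))[0].ravel()
def cloud(cam,d):
    c=optics.calibration(cam);h,ww=d.shape
    u,v=np.meshgrid(np.arange(ww),np.arange(h))
    n=cv2.undistortPoints(np.stack([u,v],-1).reshape(-1,1,2).astype(np.float64),np.array(c["intrinsics"]),np.array(c["D"])).reshape(h,ww,2)
    P=np.dstack([n[...,0]*d,n[...,1]*d,d])
    return (P-np.array(c["t"]))@np.array(c["R"])
E
python3 - <<'E'
from h import *
for c in("side","top"):
    i,d=optics.camera(c);cv2.imwrite(f"pics/{c}0.png",i);np.save(f"{c}0.npy",d)
    for q in("rod_grip","drain","rack","block","culture_a_mid","tip_box"):
        for o in finder.spot_point(c,q)[:3]:
            X=w(c,o["position"]);print(c,q,round(o["p"],2),X.round(3),px(c,X).round())
print(readout.sense())
E
```

```text
side rod_grip 0.81 [ 0.519 -0.135  0.133] [250. 257.]
side rod_grip 0.72 [ 0.42  -0.119  0.178] [192. 245.]
side rod_grip 0.63 [ 0.648 -0.111  0.175] [312. 218.]
side drain 0.81 [0.573 0.179 0.123] [240. 166.]
side block 0.76 [0.559 0.188 0.002] [237. 204.]
side culture_a_mid 0.72 [ 0.553 -0.185  0.056] [275. 300.]
side tip_box 0.88 [ 0.776 -0.033 -0.005] [348. 245.]
side tip_box 0.72 [ 0.502 -0.215  0.059] [253. 319.]
top rod_grip 0.95 [ 0.423 -0.119  0.174] [349. 332.]
top rod_grip 0.82 [ 0.647 -0.114  0.173] [348. 195.]
top rod_grip 0.6 [ 0.525 -0.131  0.138] [355. 269.]
top drain 0.97 [0.579 0.182 0.129] [173. 234.]
top rack 0.69 [0.579 0.181 0.126] [173. 234.]
top rack 0.66 [ 0.533 -0.178  0.003] [368. 263.]
top block 0.69 [0.556 0.188 0.004] [181. 248.]
top culture_a_mid 0.57 [ 0.555 -0.184  0.053] [376. 252.]
top tip_box 0.64 [ 0.775 -0.029 -0.001] [294. 140.]
{'clock': 0.7, 'qpos': array([-8.41860256e+01,  1.03558759e+01,  9.20751297e+01, -1.23311294e-03,
        7.75656532e+01, -1.18193384e+01]), 'qd': array([ 0.04779286, -0.04671534,  0.02042489,  0.08483573, -0.05702334,
        0.00388572]), 'tau': array([ 1.12249203e-03, -4.44711578e+01, -3.51613820e+01, -2.61329542e-04,
        5.98327097e-04, -5.98620503e-06]), 'position': array([ 0.17420076, -0.54799563,  0.23131304]), 'tcp_rot': array([1.79996976e+02, 1.86303194e-03, 1.76335782e+01]), 'ft_force': array([ 0.935636  ,  0.26072482, -0.84800979]), 'wrist_torque': array([-0.02257592, -0.00309101,  0.00711365]), 'grip_force': 0.0, 'grip_width': 1.0045185256266205}
```

View pics/top0.png

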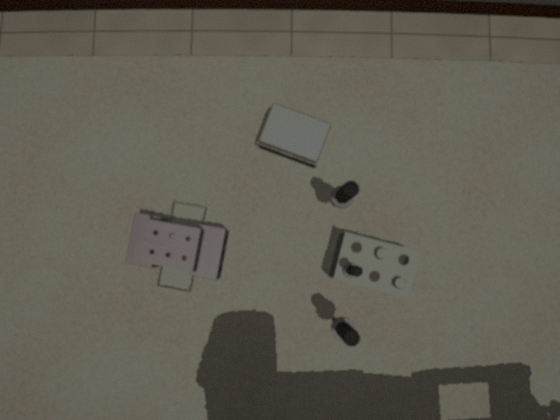

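View pics/side0.png

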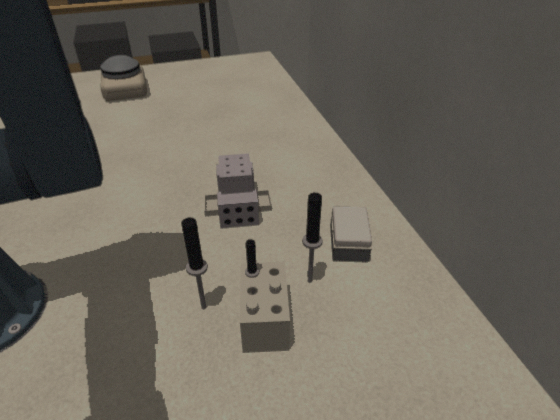

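The top view shows three black-handled rods: a tall one at (347,193), a tall one at (347,332), and a short one in the rack at (352,270). The block is at (170,245), with its middle hole in the +x row (172,235) lighter because the tube is under it. The rack rod fits the description, so I'll check its size in a close crop.

Run:
```python
from h import *
i=cv2.imread("pics/top0.png");d=np.load("top0.npy")
a=cv2.resize(i[225:300,325:425],None,fx=4,fy=4,interpolation=cv2.INTER_CUBIC)
b=cv2.resize(i[205:280,120:220],None,fx=4,fy=4,interpolation=cv2.INTER_CUBIC)
s=cv2.imread("pics/side0.png")[180:330,180:330]
o=np.vstack([np.hstack([a,b]),np.hstack([cv2.resize(s,(300,300)),np.zeros((300,500,3),np.uint8)])])
cv2.imwrite("pics/c1.png",cv2.convertScaleAbs(o,alpha=1.7))
P=cloud("top",d);S=cloud("side",np.load("side0.npy"))
def near(P,c,rad,z0,z1):
    m=(np.hypot(P[...,0]-c[0],P[...,1]-c[1])<rad)&(P[...,2]>z0)&(P[...,2]<z1);return P[m]
for n,c in(("rack rod",(.522,-.133)),("A",(.42,-.119)),("B",(.647,-.113))):
    for nm,Q in(("top",P),("side",S)):
        q=near(Q,c,.03,.11,.3)
        if len(q):
            zt=q[:,2].max();t=q[q[:,2]>zt-.006];print(n,nm,len(q),"ztop",zt.round(4),"top mean",t.mean(0).round(4),len(t),"xyrange",np.ptp(q[:,:2],0).round(4))
for n,c,z0,z1,rad in(("block",(.556,.188),.12,.132,.09),("rack",(.54,-.178),.085,.095,.12)):
    q=near(P,c,rad,z0,z1);rc=cv2.minAreaRect((q[:,:2]*1000).astype(np.float32));print(n,rc,q[:,2].mean(),len(q))
```

```text
rack rod top 145 ztop 0.174 top mean [ 0.5227 -0.131   0.1704] 88 xyrange [0.0165 0.0175]
rack rod side 266 ztop 0.1701 top mean [ 0.5211 -0.1345  0.1679] 64 xyrange [0.0182 0.02  ]
A top 579 ztop 0.2346 top mean [ 0.4222 -0.1137  0.2308] 195 xyrange [0.0383 0.0396]
A side 927 ztop 0.2304 top mean [ 0.4213 -0.1184  0.2281] 142 xyrange [0.0391 0.0359]
B top 541 ztop 0.2345 top mean [ 0.6492 -0.1103  0.2309] 201 xyrange [0.0389 0.0373]
B side 814 ztop 0.2313 top mean [ 0.6485 -0.1147  0.2282] 110 xyrange [0.0389 0.0375]
block ((560.45068359375, 187.4700469970703), (94.72941589355469, 76.26763153076172), 80.34242248535156) 0.1264377275104876 2275
rack ((532.505859375, -178.4120330810547), (140.90586853027344, 86.74276733398438), 76.09810638427734) 0.09042126691099032 3097
```

View pics/c1.png

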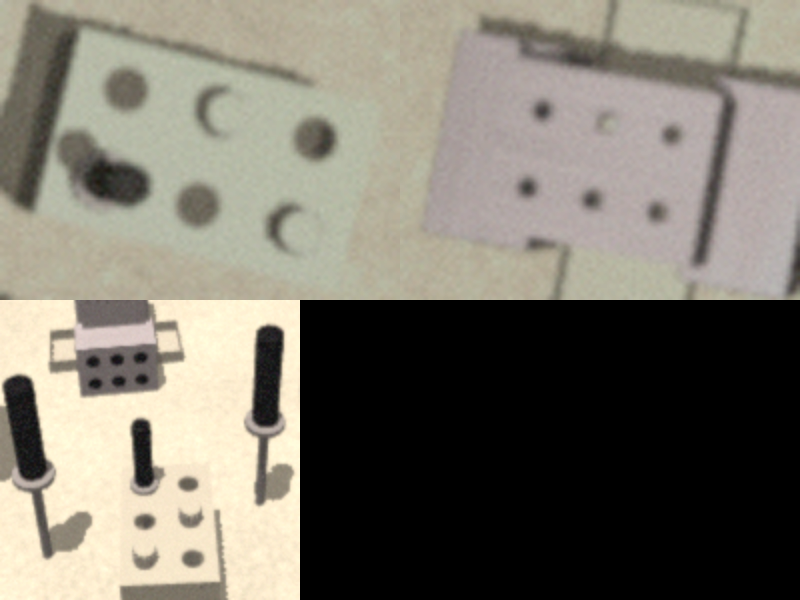

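The rack rod has an 18 mm handle with its top at 170 mm, which matches. The two free-standing ones reach 230 mm and are look-alikes. Culture tubes show at crop pixels (215,110) and (295,228), and neither is next to the rod. Next I move above the rod.

>>> send_rows(steps=[[0, 0, 0.035, 0, 0, 0, 100], [0, 0, 0.035, 0, 0, 0, 100], [0.0316, 0.0378, 0, 0, 0, -0.05, 100], [0.0316, 0.0378, 0, 0, 0, -0.05, 100], [0.0316, 0.0378, 0, 0, 0, -0.05, 100], [0.0316, 0.0378, 0, 0, 0, -0.05, 100], [0.0316, 0.0378, 0, 0, 0, -0.05, 100], [0.0316, 0.0378, 0, 0, 0, -0.05, 100], [0.0316, 0.0378, 0, 0, 0, -0.05, 100], [0.0316, 0.0378, 0, 0, 0, -0.05, 100], [0.0316, 0.0378, 0, 0, 0, -0.05, 100], [0.0316, 0.0378, 0, 0, 0, -0.05, 100], [0.0316, 0.0378, 0, 0, 0, -0.05, 100], [0, 0, -0.05, 0, 0, 0, 100], [0, 0, -0.04, 0, 0, 0, 100], [0, 0, 0, 0, 0, 0, 100]], force=60)

```text
clock: 2.7
position: [0.5197, -0.1309, 0.2081]
tcp_rot: [-179.9, 0.4, -13.9]
ft_force: [0.7, 1.3, 0.2]
grip_width: 1.001
grip_force: 0.0
```

>>> send_rows(steps=[[0.0025, -0.001, -0.03, 0, 0, 0, 100], [0, 0, -0.03, 0, 0, 0, 100], [0, 0, -0.028, 0, 0, 0, 100], [0, 0, 0, 0, 0, 0, 100], [0, 0, 0, 0, 0, 0, 0], [0, 0, 0, 0, 0, 0, 0], [0, 0, 0, 0, 0, 0, 0], [0, 0, 0, 0, 0, 0, 0], [0, 0, 0, 0, 0, 0, 0], [0, 0, 0, 0, 0, 0, 0]], force=60)

```text
clock: 3.95
position: [0.5247, -0.1334, 0.124]
tcp_rot: [180.0, -0.1, -13.9]
ft_force: [-1.0, -0.4, 5.6]
grip_width: 0.196
grip_force: 58.4
```

>>> send_rows(steps=[[0, 0, 0, 0, 0, 0, 0], [0, 0, 0.02, 0, 0, 0, 0], [0, 0, 0.035, 0, 0, 0, 0], [0, 0, 0.04, 0, 0, 0, 0], [0, 0, 0.04, 0, 0, 0, 0], [0.0035, 0.04, 0, 0, 0, 0, 0], [0.0035, 0.045, 0, 0, 0, 0, 0], [0.0085, 0.045, 0, 0, 0, 0, 0], [0.0085, 0.045, 0, 0, 0, 0, 0], [0.0085, 0.045, 0, 0, 0, 0, 0], [0.0085, 0.045, 0, 0, 0, 0, 0], [0.0085, 0.035, 0, 0, 0, 0, 0], [0.002, 0.01, 0, 0, 0, 0, 0], [0, 0, 0, 0, 0, 0, 0], [0, 0, 0, 0, 0, 0, 0]], force=100)

```text
clock: 5.82
position: [0.5757, 0.1756, 0.258]
tcp_rot: [180.0, 0.0, -13.9]
ft_force: [-0.5, 0.3, -0.5]
grip_width: 0.187
grip_force: 97.5
```

Run:
```python
from h import *
for c in("top","side"):
    i,d=optics.camera(c);cv2.imwrite(f"pics/{c}1.png",i);np.save(f"{c}1.npy",d)
    for o in finder.spot_point(c,"rod")[:3]:
        X=w(c,o["position"]);print(c,round(o["p"],2),X.round(3),px(c,X).round(1))
    print(c,"cam",(-np.array(optics.calibration(c)["R"]).T@np.array(optics.calibration(c)["t"])).round(3),"drain px",px(c,[.577,.185,.126]))
s=readout.sense();print(s["clock"],s["position"],s["tcp_rot"],s["ft_force"],s["grip_width"])
T=cv2.imread("pics/top1.png");S=cv2.imread("pics/side1.png")
a=cv2.resize(T[180:290,110:220],(400,400),interpolation=cv2.INTER_CUBIC);b=cv2.resize(S[60:210,170:320],(400,400),interpolation=cv2.INTER_CUBIC)
cv2.imwrite("pics/c2.png",cv2.convertScaleAbs(np.hstack([a,b]),alpha=1.7))
```

```text
top 0.75 [ 0.422 -0.116  0.004] [335.4 320.2]
top 0.7 [ 0.65  -0.11   0.002] [333.9 202.9]
top 0.45 [ 0.55  -0.184  0.056] [376.2 254.6]
top cam [0.544 0.007 1.045] drain px [171.18982571 234.96794792]
side 0.96 [ 0.415 -0.113  0.001] [200.  306.4]
side 0.79 [ 0.649 -0.111 -0.002] [309.  280.7]
side 0.78 [0.569 0.176 0.142] [238.5 159.9]
side cam [ 0.408 -0.692  0.714] drain px [241.30617187 162.91268567]
6.025 [0.57589326 0.17582809 0.25842345] [ 1.79995503e+02 -8.86646124e-03 -1.39542784e+01] [ 0.26584575  0.67027258 -1.24123154] 0.18506356799461357
```

View pics/c2.png

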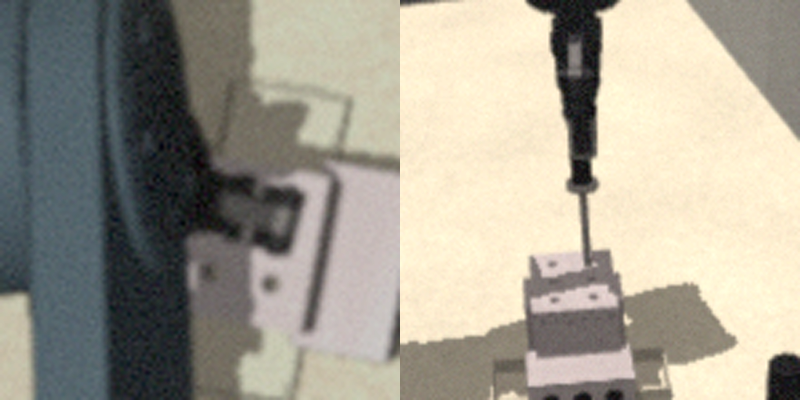

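The crops show the rod held upright, its tip at side pixel about (240.5,159.4). The tip is just short of the drain hole, and the gripper hides it in the top view. I'll work out the tip-to-hole offset from the side camera.

```bash
cat >> h.py <<'E'
def ray(cam,uv,z):
    c=optics.calibration(cam);R=np.array(c["R"]);t=np.array(c["t"])
    n=cv2.undistortPoints(np.array([[uv]],float),np.array(c["intrinsics"]),np.array(c["D"])).ravel()
    d=R.T@np.array([n[0],n[1],1]);o=-R.T@t;return o+d*(z-o[2])/d[2]
E
python3 - <<'E'
from h import *
a=np.radians(-9.66);Rb=np.array([[np.cos(a),-np.sin(a)],[np.sin(a),np.cos(a)]]);c0=np.array([.5605,.1875])
# block-top holes: subpixel darkness centroids near prediction, then fit of block shift per camera
for c in("top","side"):
    g=cv2.imread(f"pics/{c}0.png",0).astype(float)
    D=[]
    for hx in(-.017,.017):
        for hy in(-.029,0,.029):
            p=c0+Rb@[hx,hy];u,v=px(c,[*p,.126])
            x,y=int(round(u)),int(round(v));k=4 if c=="top" else 3
            W=g[y-k:y+k+1,x-k:x+k+1];wt=np.clip(np.median(W)-8-W,0,None)
            if wt.sum()<20 : print(c,"weak",hx,hy);continue
            yy,xx=np.mgrid[y-k:y+k+1,x-k:x+k+1];uv=((wt*xx).sum()/wt.sum(),(wt*yy).sum()/wt.sum())
            X=ray(c,uv,.126);print(c,hx,hy,np.round(uv,1),((X[:2]-p)*1000).round(1));D.append(X[:2]-p)
# rod shank axis in side1: dark shank vs. background per row
S=cv2.imread("pics/side1.png",0).astype(float);d=np.load("side1.npy");P=cloud("side",d)
for z0,z1 in((.146,.165),(.165,.185),(.185,.205),(.205,.22)):
    m=(np.hypot(P[...,0]-.576,P[...,1]-.176)<.025)&(P[...,2]>z0)&(P[...,2]<z1);q=P[m];v,u=np.nonzero(m)
    print(z0,m.sum(),q.mean(0).round(4) if len(q) else"",u.mean() if len(q) else "")
m=(np.hypot(P[...,0]-.576,P[...,1]-.176)<.03)&(P[...,2]>.13);print("lowest rod z",np.sort(P[m][:,2])[:8].round(4))
for z in(.144,.18,.22):print("TCP axis px",z,px("side",[.5758,.1757,z]).round(1))
print(S[135:166,232:250].astype(int))
E
```

```text
top -0.017 -0.029 [183.7 257.6] [-0.7  0.2]
top -0.017 0 [167.5 254.4] [-0.7  0.2]
top -0.017 0.029 [151.4 251.5] [-1.  -0.1]
top 0.017 -0.029 [187.4 238.3] [-0.6  0.4]
top 0.017 0 [170.1 234.4] [0.6 2.3]
top 0.017 0.029 [155.1 232.2] [-0.9  0.1]
side -0.017 -0.029 [227.5 172.1] [-1.7 -5. ]
side -0.017 0 [227.2 165.3] [-1.6 -5.3]
side -0.017 0.029 [226.6 158.6] [-1.8 -4.7]
side 0.017 -0.029 [242.1 170.8] [-1.3 -4.6]
side 0.017 0 [241.2 164.3] [-1.9 -5.3]
side 0.017 0.029 [240.5 157.6] [-1.6 -4.5]
0.146 17 [0.5726 0.1738 0.1548] 239.88235294117646
0.165 23 [0.5716 0.1734 0.1749] 238.95652173913044
0.185 23 [0.5723 0.1736 0.1955] 238.69565217391303
0.205 12 [0.5716 0.1734 0.2116] 238.0
lowest rod z [0.1421 0.1439 0.1442 0.1448 0.1452 0.1463 0.1468 0.1476]
TCP axis px 0.144 [241.3 158.7]
TCP axis px 0.18 [240.4 145.7]
TCP axis px 0.22 [239.3 130.5]
[[138 140 140 140 138  81  49  55 108 134 141 141 139 139 138 138 138 139]
 [140 139 142 141 136  89  54  59 106 134 142 140 138 141 139 137 140 139]
 [140 142 139 139 136  97  57  49  97 132 141 143 140 141 139 137 137 140]
 [140 140 137 141
[... 1383 characters left out ...]
 71  69  67  71  76 117]
 [123 121 121 124 123 121 107  61  46  53  67  67  66  70  73  67  76 107]
 [123 124 119 122 121 121 118  68  51  61  91  86  73  71  73  67  76 103]
 [126 124 121 122 123 123 119  78  67  70 103 105  79  70  70  69  71 101]
 [124 123 121 119 122 123 112  93  83  79  75  74  74  69  71  70  72  90]
 [115 112 112 112 112 108  81  74  69  73  66  69  72  71  71  73  68  78]
 [ 84  74  75  75  78  72  69  69  68  70  65  69  70  70  70  66  66  75]
 [ 69  68  69  69  69  66  66  68  64  68  64  69  70  71  69  66  70  68]
 [ 70  69  66  72  71  67  70  67  60  54  52  63  69  69  68  71  68  69]
 [ 71  70  72  69  69  70  71  69  63  61  66  69  74  70  74  69  69  66]]
```

>>> send_rows(steps=[[0.0031, 0.0084, 0, 0, 0, 0, 0], [0, 0, -0.008, 0, 0, 0, 0], [0, 0, -0.006, 0, 0, 0, 0], [0, 0, -0.001, 0, 0, 0, 0], [0, 0, 0, 0, 0, 0, 0], [0, 0, 0, 0, 0, 0, 0]], force=110)

```text
clock: 6.78
position: [0.5791, 0.1852, 0.2435]
tcp_rot: [-180.0, -0.0, -13.9]
ft_force: [-0.4, 0.5, -0.6]
grip_width: 0.182
grip_force: 107.1
```

>>> send_rows(steps=[[0, 0, -0.0005, 0, 0, 0, 0], [0, 0, -0.0005, 0, 0, 0, 0], [0, 0, -0.0005, 0, 0, 0, 0], [0, 0, 0, 0, 0, 0, 0]])

```text
clock: 7.28
position: [0.5789, 0.1852, 0.2417]
tcp_rot: [180.0, 0.0, -13.9]
ft_force: [0.1, 0.7, -1.4]
grip_width: 0.185
grip_force: 107.1
```

>>> send_rows(steps=[[0, 0, -0.0005, 0, 0, 0, 0], [0, 0, -0.0005, 0, 0, 0, 0], [0, 0, 0, 0, 0, 0, 0]])

```text
clock: 7.65
position: [0.5789, 0.1852, 0.2407]
tcp_rot: [180.0, 0.0, -13.9]
ft_force: [0.3, -0.3, -0.5]
grip_width: 0.183
grip_force: 107.1
```

>>> send_rows(steps=[[0, 0, -0.0005, 0, 0, 0, 0], [0, 0, -0.0005, 0, 0, 0, 0], [0, 0, 0, 0, 0, 0, 0]])

```text
clock: 8.02
position: [0.579, 0.1852, 0.24]
tcp_rot: [-180.0, -0.0, -13.9]
ft_force: [-0.1, -0.3, 1.5]
grip_width: 0.182
grip_force: 107.1
```

>>> send_rows(steps=[[0, 0, -0.0005, 0, 0, 0, 0], [0, 0, -0.0005, 0, 0, 0, 0], [0, 0, 0, 0, 0, 0, 0]])

```text
clock: 8.4
position: [0.5793, 0.1852, 0.2398]
tcp_rot: [-180.0, -0.1, -13.9]
ft_force: [-1.1, -1.7, 5.9]
grip_width: 0.179
grip_force: 107.1
```

Run:
```python
from h import *
i,d=optics.camera("side");cv2.imwrite("pics/side2.png",i)
o=[cv2.resize(k[140:185,215:265],(400,360),interpolation=cv2.INTER_CUBIC) for k in(cv2.imread("pics/side0.png"),i)]
o[1]=cv2.convertScaleAbs(o[1],alpha=1.3)
cv2.imwrite("pics/c3.png",cv2.convertScaleAbs(np.hstack(o),alpha=1.5))
s=readout.sense();print(s["position"],s["ft_force"],s["wrist_torque"])
```

```text
[0.57928792 0.18518981 0.23979773] [-0.8900052   0.13627948  5.31259699] [-0.15974015  0.32018581 -0.00655854]
```

View pics/c3.png

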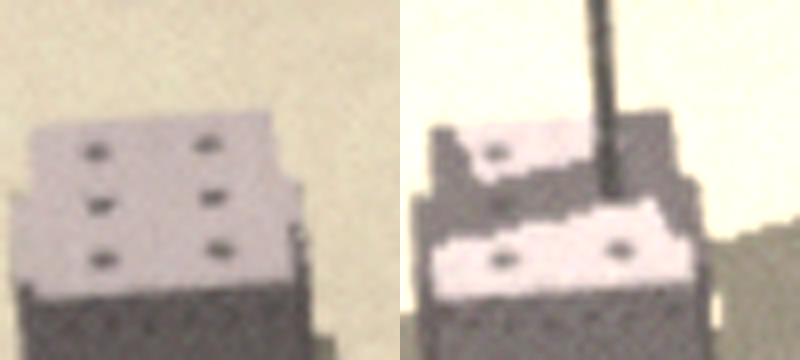

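The crop shows the tip at about (209,194), while the hole is at (213,198). The rod has to go about 0.7 mm in +x and 2 mm in -y. I'll slide it lightly that way.

>>> send_rows(steps=[[0.0004, -0.0003, 0, 0, 0, 0, 0], [0.0003, -0.0003, 0, 0, 0, 0, 0], [0, -0.0003, 0, 0, 0, 0, 0], [0, -0.0003, 0, 0, 0, 0, 0]])

```text
clock: 8.95
position: [0.5797, 0.1847, 0.2398]
tcp_rot: [-179.9, -0.0, -13.9]
ft_force: [-1.7, 2.1, 4.9]
grip_width: 0.183
grip_force: 107.0
```

>>> send_rows(steps=[[0, -0.0004, 0, 0, 0, 0, 0], [0, -0.0004, 0, 0, 0, 0, 0], [0, 0, 0, 0, 0, 0, 0]])

```text
clock: 9.32
position: [0.5797, 0.1843, 0.2398]
tcp_rot: [-179.9, -0.0, -13.9]
ft_force: [-0.9, 2.0, 5.2]
grip_width: 0.183
grip_force: 107.0
```

>>> send_rows(steps=[[0, -0.0004, 0, 0, 0, 0, 0], [0, -0.0004, 0, 0, 0, 0, 0], [0, 0, 0, 0, 0, 0, 0]])

```text
clock: 9.7
position: [0.5798, 0.1836, 0.2397]
tcp_rot: [-179.9, -0.0, -13.9]
ft_force: [-0.2, 3.6, 5.4]
grip_width: 0.187
grip_force: 107.1
```

>>> send_rows(steps=[[0, -0.0004, 0, 0, 0, 0, 0], [0, -0.0004, 0, 0, 0, 0, 0], [0, 0, 0, 0, 0, 0, 0]])

```text
clock: 10.07
position: [0.5793, 0.1812, 0.238]
tcp_rot: [179.9, 0.0, -13.9]
ft_force: [0.4, 0.7, -0.6]
grip_width: 0.184
grip_force: 107.1
```

>>> send_rows(steps=[[0, -0.0004, 0, 0, 0, 0, 0], [0, -0.0004, 0, 0, 0, 0, 0], [0, 0, 0, 0, 0, 0, 0]])

```text
clock: 10.45
position: [0.5794, 0.1809, 0.2384]
tcp_rot: [-180.0, 0.0, -13.9]
ft_force: [-0.0, 2.0, -1.2]
grip_width: 0.182
grip_force: 107.2
```

It dropped in: z is down 2 mm and the vertical force is gone. I'll recentre and descend gently.

>>> send_rows(steps=[[0, 0.0006, 0, 0, 0, 0, 0], [0, 0, -0.001, 0, 0, 0, 0], [0, 0, -0.001, 0, 0, 0, 0], [0, 0, 0, 0, 0, 0, 0]])

```text
clock: 10.95
position: [0.5796, 0.1813, 0.2367]
tcp_rot: [180.0, -0.0, -13.9]
ft_force: [0.0, 0.8, -0.3]
grip_width: 0.183
grip_force: 107.2
```

>>> send_rows(steps=[[0, 0, -0.001, 0, 0, 0, 0], [0, 0, -0.001, 0, 0, 0, 0], [0, 0, -0.001, 0, 0, 0, 0], [0, 0, 0, 0, 0, 0, 0]])

```text
clock: 11.45
position: [0.5796, 0.1814, 0.2336]
tcp_rot: [180.0, 0.0, -13.9]
ft_force: [-0.2, -0.7, -0.3]
grip_width: 0.185
grip_force: 107.2
```

>>> send_rows(steps=[[0, 0, -0.001, 0, 0, 0, 0], [0, 0, -0.0007, 0, 0, 0, 0], [0, 0, -0.0007, 0, 0, 0, 0], [0, 0, 0, 0, 0, 0, 0]])

```text
clock: 11.95
position: [0.5796, 0.1814, 0.2313]
tcp_rot: [180.0, 0.0, -13.9]
ft_force: [-0.1, 0.3, -0.4]
grip_width: 0.179
grip_force: 107.2
```

>>> send_rows(steps=[[0, 0, -0.0007, 0, 0, 0, 0], [0, 0, -0.0007, 0, 0, 0, 0], [0, 0, 0, 0, 0, 0, 0]])

```text
clock: 12.32
position: [0.5798, 0.1815, 0.2304]
tcp_rot: [-180.0, -0.0, -13.9]
ft_force: [-0.0, -0.0, 2.1]
grip_width: 0.185
grip_force: 107.4
```

>>> send_rows(steps=[[0, 0, -0.0007, 0, 0, 0, 0], [0, 0, -0.0007, 0, 0, 0, 0], [0, 0, 0, 0, 0, 0, 0]])

```text
clock: 12.7
position: [0.5802, 0.1814, 0.2302]
tcp_rot: [-180.0, -0.1, -13.9]
ft_force: [-2.0, 0.1, 7.7]
grip_width: 0.186
grip_force: 108.1
```

Contact with the tube is at 9.5 mm depth. I'll push slowly, aiming for about 16 N.

>>> send_rows(steps=[[0, 0, -0.0005, 0, 0, 0, 0], [0, 0, -0.0005, 0, 0, 0, 0], [0, 0, -0.0004, 0, 0, 0, 0], [0, 0, 0, 0, 0, 0, 0]])

```text
clock: 13.2
position: [0.5806, 0.1815, 0.23]
tcp_rot: [-179.9, -0.2, -13.9]
ft_force: [-2.4, -0.9, 13.2]
grip_width: 0.177
grip_force: 108.6
```

>>> send_rows(steps=[[0, 0, -0.0002, 0, 0, 0, 0], [0, 0, -0.0002, 0, 0, 0, 0], [0, 0, -0.0002, 0, 0, 0, 0], [0, 0, -0.0001, 0, 0, 0, 0], [0, 0, -0.0001, 0, 0, 0, 0]])

```text
clock: 13.82
position: [0.5807, 0.1816, 0.2297]
tcp_rot: [-179.9, -0.2, -13.9]
ft_force: [-3.6, -0.6, 15.1]
grip_width: 0.183
grip_force: 108.8
```

>>> send_rows(steps=[[-0.0003, 0, -0.0002, 0, 0, 0, 0], [-0.0003, 0, -0.0002, 0, 0, 0, 0], [0, 0, -0.0001, 0, 0, 0, 0], [0, 0, -0.0001, 0, 0, 0, 0], [0, 0, -0.0001, 0, 0, 0, 0], [0, 0, -0.0001, 0, 0, 0, 0], [0, 0, -0.0001, 0, 0, 0, 0], [0, 0, -0.0001, 0, 0, 0, 0]])

```text
clock: 14.82
position: [0.5805, 0.1816, 0.2291]
tcp_rot: [-179.9, -0.3, -13.9]
ft_force: [-2.8, -0.4, 16.1]
grip_width: 0.183
grip_force: 108.8
```

>>> send_rows(steps=[[0, 0, -0.0001, 0, 0, 0, 0], [0, 0, -0.0001, 0, 0, 0, 0], [0, 0, -0.0001, 0, 0, 0, 0], [0, 0, -0.0001, 0, 0, 0, 0], [0, 0, -0.0001, 0, 0, 0, 0], [0, 0, -0.0001, 0, 0, 0, 0], [0, 0, -0.0001, 0, 0, 0, 0], [0, 0, -0.0001, 0, 0, 0, 0]])

```text
clock: 15.82
position: [0.5805, 0.1816, 0.2284]
tcp_rot: [-179.9, -0.3, -13.9]
ft_force: [-3.4, -0.5, 17.4]
grip_width: 0.185
grip_force: 108.9
```

>>> send_rows(steps=[[0, 0, -0.0001, 0, 0, 0, 0], [0, 0, -0.0001, 0, 0, 0, 0], [0, 0, -0.0001, 0, 0, 0, 0], [0, 0, -0.0001, 0, 0, 0, 0], [0, 0, -0.0001, 0, 0, 0, 0], [0, 0, -0.0001, 0, 0, 0, 0], [0, 0, -0.0001, 0, 0, 0, 0], [0, 0, -0.0001, 0, 0, 0, 0], [0, 0, -0.0001, 0, 0, 0, 0], [0, 0, -0.0001, 0, 0, 0, 0], [0, 0, -0.0001, 0, 0, 0, 0], [0, 0, -0.0001, 0, 0, 0, 0]])

```text
clock: 17.32
position: [0.5806, 0.1816, 0.2273]
tcp_rot: [-179.9, -0.3, -13.9]
ft_force: [-3.3, -1.0, 17.8]
grip_width: 0.181
grip_force: 109.0
```

>>> send_rows(steps=[[0, 0, -0.00012, 0, 0, 0, 0], [0, 0, -0.00012, 0, 0, 0, 0], [0, 0, -0.00012, 0, 0, 0, 0], [0, 0, -0.00012, 0, 0, 0, 0], [0, 0, -0.00012, 0, 0, 0, 0], [0, 0, -0.00012, 0, 0, 0, 0], [0, 0, -0.00012, 0, 0, 0, 0], [0, 0, -0.00012, 0, 0, 0, 0], [0, 0, -0.00012, 0, 0, 0, 0], [0, 0, -0.00012, 0, 0, 0, 0], [0, 0, -0.00012, 0, 0, 0, 0], [0, 0, -0.00012, 0, 0, 0, 0]])

```text
clock: 18.82
position: [0.5806, 0.1816, 0.2261]
tcp_rot: [-179.9, -0.3, -13.9]
ft_force: [-4.4, -1.1, 17.7]
grip_width: 0.186
grip_force: 109.1
```

>>> send_rows(steps=[[-0.0003, 0, -0.00014, 0, 0, 0, 0], [0, 0, -0.00014, 0, 0, 0, 0], [0, 0, -0.00014, 0, 0, 0, 0], [0, 0, -0.00014, 0, 0, 0, 0], [0, 0, -0.00014, 0, 0, 0, 0], [0, 0, -0.00014, 0, 0, 0, 0], [0, 0, -0.00014, 0, 0, 0, 0], [0, 0, -0.00014, 0, 0, 0, 0], [0, 0, -0.00014, 0, 0, 0, 0], [0, 0, -0.00014, 0, 0, 0, 0], [0, 0, -0.00014, 0, 0, 0, 0], [0, 0, -0.00014, 0, 0, 0, 0], [0, 0, -0.00014, 0, 0, 0, 0], [0, 0, -0.00014, 0, 0, 0, 0]])

```text
clock: 20.58
position: [0.5804, 0.1816, 0.2239]
tcp_rot: [-179.9, -0.3, -13.9]
ft_force: [-2.3, -0.4, 16.5]
grip_width: 0.187
grip_force: 109.1
```

>>> send_rows(steps=[[0, 0, -0.00016, 0, 0, 0, 0], [0, 0, -0.00016, 0, 0, 0, 0], [0, 0, -0.00016, 0, 0, 0, 0], [0, 0, -0.00016, 0, 0, 0, 0], [0, 0, -0.00016, 0, 0, 0, 0], [0, 0, -0.00016, 0, 0, 0, 0], [0, 0, -0.00016, 0, 0, 0, 0], [0, 0, -0.00016, 0, 0, 0, 0], [0, 0, -0.00016, 0, 0, 0, 0], [0, 0, -0.00016, 0, 0, 0, 0], [0, 0, -0.00016, 0, 0, 0, 0], [0, 0, -0.00016, 0, 0, 0, 0]])

```text
clock: 22.08
position: [0.5804, 0.1817, 0.222]
tcp_rot: [-179.9, -0.3, -13.9]
ft_force: [-2.9, -0.6, 16.7]
grip_width: 0.185
grip_force: 109.1
```

>>> send_rows(steps=[[0, 0, -0.0002, 0, 0, 0, 0], [0, 0, -0.0002, 0, 0, 0, 0], [0, 0, -0.0002, 0, 0, 0, 0], [0, 0, -0.0002, 0, 0, 0, 0], [0, 0, -0.0002, 0, 0, 0, 0], [0, 0, -0.0002, 0, 0, 0, 0], [0, 0, -0.0002, 0, 0, 0, 0], [0, 0, -0.0002, 0, 0, 0, 0], [0, 0, -0.0002, 0, 0, 0, 0], [0, 0, -0.0002, 0, 0, 0, 0]])

```text
clock: 23.32
position: [0.5803, 0.1816, 0.2198]
tcp_rot: [-179.9, -0.3, -13.9]
ft_force: [-3.3, -0.4, 16.7]
grip_width: 0.181
grip_force: 109.0
```

>>> send_rows(steps=[[0, 0, -0.0002, 0, 0, 0, 0], [0, 0, -0.0002, 0, 0, 0, 0], [0, 0, -0.0002, 0, 0, 0, 0], [0, 0, -0.0002, 0, 0, 0, 0], [0, 0, -0.0002, 0, 0, 0, 0], [0, 0, -0.0002, 0, 0, 0, 0], [0, 0, -0.0002, 0, 0, 0, 0], [0, 0, -0.0002, 0, 0, 0, 0], [0, 0, -0.0002, 0, 0, 0, 0], [0, 0, -0.0002, 0, 0, 0, 0]])

```text
clock: 24.58
position: [0.5801, 0.1817, 0.217]
tcp_rot: [-179.9, -0.2, -13.9]
ft_force: [-2.4, 0.1, 12.4]
grip_width: 0.184
grip_force: 108.9
```

>>> send_rows(steps=[[0, 0, -0.0002, 0, 0, 0, 0], [0, 0, -0.0002, 0, 0, 0, 0], [0, 0, -0.0002, 0, 0, 0, 0], [0, 0, -0.0002, 0, 0, 0, 0], [0, 0, -0.0002, 0, 0, 0, 0], [0, 0, -0.0002, 0, 0, 0, 0], [0, 0, -0.0002, 0, 0, 0, 0], [0, 0, -0.0002, 0, 0, 0, 0], [0, 0, -0.0002, 0, 0, 0, 0], [0, 0, -0.0002, 0, 0, 0, 0]])

```text
clock: 25.82
position: [0.58, 0.1817, 0.2147]
tcp_rot: [-179.9, -0.2, -13.9]
ft_force: [-1.0, 0.4, 10.9]
grip_width: 0.183
grip_force: 108.9
```

>>> send_rows(steps=[[0, 0, -0.00025, 0, 0, 0, 0], [0, 0, -0.00025, 0, 0, 0, 0], [0, 0, -0.00025, 0, 0, 0, 0], [0, 0, -0.00025, 0, 0, 0, 0], [0, 0, -0.00025, 0, 0, 0, 0], [0, 0, -0.00025, 0, 0, 0, 0], [0, 0, -0.00025, 0, 0, 0, 0], [0, 0, -0.00025, 0, 0, 0, 0], [0, 0, -0.00025, 0, 0, 0, 0], [0, 0, -0.00025, 0, 0, 0, 0]])

```text
clock: 27.08
position: [0.5799, 0.1818, 0.2119]
tcp_rot: [-179.9, -0.2, -13.9]
ft_force: [-1.1, 0.0, 8.3]
grip_width: 0.178
grip_force: 108.8
```

>>> send_rows(steps=[[0, 0, -0.00025, 0, 0, 0, 0], [0, 0, -0.00025, 0, 0, 0, 0], [0, 0, -0.00025, 0, 0, 0, 0], [0, 0, -0.00025, 0, 0, 0, 0], [0, 0, -0.00025, 0, 0, 0, 0], [0, 0, -0.00025, 0, 0, 0, 0], [0, 0, -0.00025, 0, 0, 0, 0], [0, 0, -0.00025, 0, 0, 0, 0], [0, 0, -0.00025, 0, 0, 0, 0], [0, 0, -0.00025, 0, 0, 0, 0]])

```text
clock: 28.32
position: [0.5787, 0.1816, 0.2067]
tcp_rot: [-180.0, 0.0, -13.9]
ft_force: [0.5, 0.7, 0.9]
grip_width: 0.185
grip_force: 107.5
```

>>> send_rows(steps=[[0, 0, -0.00025, 0, 0, 0, 0], [0, 0, -0.00025, 0, 0, 0, 0], [0, 0, -0.00025, 0, 0, 0, 0], [0, 0, -0.00025, 0, 0, 0, 0], [0, 0, -0.00025, 0, 0, 0, 0], [0, 0, -0.00025, 0, 0, 0, 0], [0, 0, -0.00025, 0, 0, 0, 0], [0, 0, -0.00025, 0, 0, 0, 0], [0, 0, -0.00025, 0, 0, 0, 0], [0, 0, -0.00025, 0, 0, 0, 0]])

```text
clock: 29.58
position: [0.5788, 0.1815, 0.2046]
tcp_rot: [-180.0, -0.0, -13.9]
ft_force: [0.5, 1.9, 0.7]
grip_width: 0.186
grip_force: 107.3
```

>>> send_rows(steps=[[0, 0, -0.0007, 0, 0, 0, 0], [0, 0, -0.0007, 0, 0, 0, 0], [0, 0, -0.0007, 0, 0, 0, 0], [0, 0, -0.0007, 0, 0, 0, 0], [0, 0, 0, 0, 0, 0, 0]])

```text
clock: 30.2
position: [0.5787, 0.1815, 0.2017]
tcp_rot: [-180.0, -0.0, -13.9]
ft_force: [1.0, 2.5, 1.1]
grip_width: 0.181
grip_force: 107.2
```

Run:
```python
from h import *
i,d=optics.camera("side");cv2.imwrite("pics/c4.png",cv2.convertScaleAbs(cv2.resize(i[110:230,180:300],(600,600),interpolation=cv2.INTER_CUBIC),alpha=1.7))
for q in("tube_mid","tube"):
    for o in finder.spot_point("side",q)[:2]:print(q,round(o["p"],2),w("side",o["position"]).round(3))
```

```text
tube_mid 0.5 [ 0.502 -0.219  0.059]
```

View pics/c4.png

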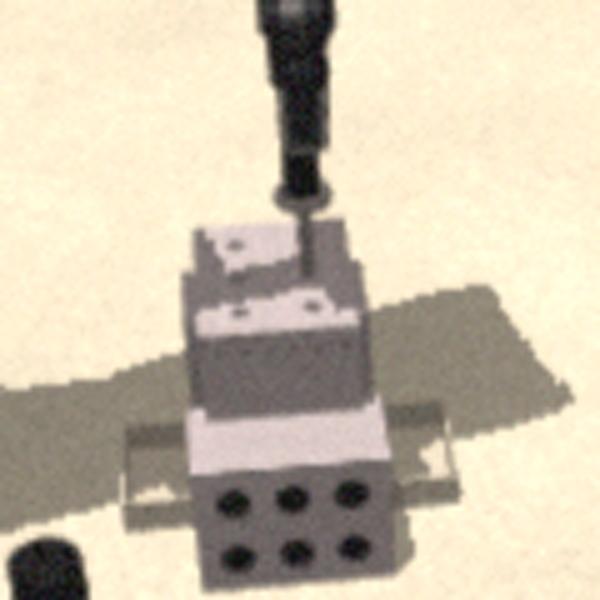

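The drop at 28.3 s came with the force falling to about 1 N, and the rod is now 29 mm past first contact, so the tube has let go. The side view hides the gap (the rod is at (305,230) in the crop), so I'll check from the top after withdrawing.

>>> send_rows(steps=[[0, 0, 0.008, 0, 0, 0, 0], [0, 0, 0.012, 0, 0, 0, 0], [0, 0, 0.02, 0, 0, 0, 0], [0, 0, 0.017, 0, 0, 0, 0], [0, 0, 0.003, 0, 0, 0, 0], [-0.006, -0.03, 0, 0, 0, 0, 0], [-0.007, -0.04, 0, 0, 0, 0, 0], [-0.008, -0.04, 0, 0, 0, 0, 0], [-0.008, -0.04, 0, 0, 0, 0, 0], [-0.008, -0.04, 0, 0, 0, 0, 0], [-0.008, -0.04, 0, 0, 0, 0, 0], [-0.007, -0.04, 0, 0, 0, 0, 0], [-0.002, -0.03, 0, 0, 0, 0, 0], [0, -0.0135, 0, 0, 0, 0, 0], [0, 0, 0, 0, 0, 0, 0], [0, 0, 0, 0, 0, 0, 0]])

```text
clock: 32.35
position: [0.5247, -0.1311, 0.2616]
tcp_rot: [-180.0, 0.0, -13.8]
ft_force: [-0.5, -0.2, -0.5]
grip_width: 0.185
grip_force: 107.6
```

Run:
```python
from h import *
i,d=optics.camera("top");j,e=optics.camera("side")
a=cv2.resize(i[195:295,115:235],(400,333),interpolation=cv2.INTER_CUBIC);b=cv2.resize(j[180:330,180:330],(333,333),interpolation=cv2.INTER_CUBIC)
cv2.imwrite("pics/c5.png",cv2.convertScaleAbs(np.hstack([a,b]),alpha=1.7))
for c in("top","side"):
    for o in finder.spot_point(c,"tube_mid")[:3]:print(c,round(o["p"],2),w(c,o["position"]).round(3))
P=cloud("top",d);p=px("top",[.5764,.1848,.126]).astype(int);print("depth z under hole",P[p[1]-2:p[1]+3,p[0]-2:p[0]+3,2].round(3))
print(readout.sense()["position"])
```

```text
top 0.61 [ 0.558  0.19  -0.001]
depth z under hole [[0.127 0.118 0.086 0.08  0.125]
 [0.123 0.092 0.084 0.007 0.001]
 [0.122 0.091 0.08  0.002 0.001]
 [0.126 0.086 0.08  0.003 0.001]
 [0.125 0.125 0.08  0.122 0.126]]
[ 0.5248344  -0.13117476  0.26179282]
```

View pics/c5.png

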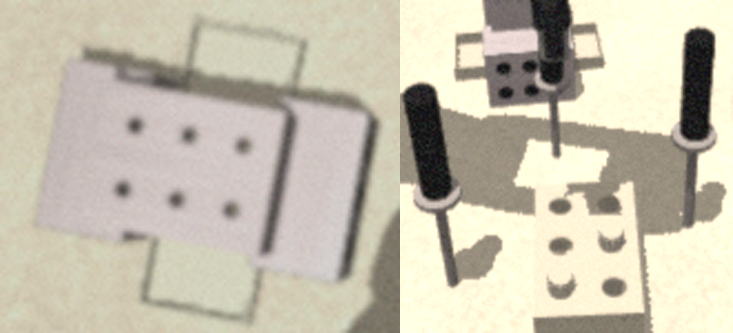

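The drain hole at crop (188,135) is now dark with depth readings down at the tray, so the tube is out. Lowering the rod into its rack hole.

>>> send_rows(steps=[[0, -0.0007, -0.03, 0, 0, 0, 0], [0, 0, -0.02, 0, 0, 0, 0], [0, 0, -0.008, 0, 0, 0, 0], [0, 0, -0.004, 0, 0, 0, 0], [0, 0, -0.004, 0, 0, 0, 0], [0, 0, 0, 0, 0, 0, 0]])

```text
clock: 33.3
position: [0.5249, -0.1328, 0.1961]
tcp_rot: [180.0, -0.0, -13.9]
ft_force: [-0.2, 0.2, -0.7]
grip_width: 0.182
grip_force: 107.6
```

>>> send_rows(steps=[[0, 0, -0.01, 0, 0, 0, 0], [0, 0, -0.015, 0, 0, 0, 0], [0, 0, -0.015, 0, 0, 0, 0], [0, 0, -0.015, 0, 0, 0, 0], [0, 0, -0.01, 0, 0, 0, 0], [0, 0, 0, 0, 0, 0, 0]])

```text
clock: 34.05
position: [0.5241, -0.1325, 0.1296]
tcp_rot: [-180.0, 0.1, -13.9]
ft_force: [0.4, -0.7, -1.9]
grip_width: 0.182
grip_force: 107.6
```

Tip is in the hole. Now down until the flange seats.

>>> send_rows(steps=[[0, 0, -0.002, 0, 0, 0, 0], [0, 0, -0.0015, 0, 0, 0, 0], [0, 0, -0.001, 0, 0, 0, 0], [0, 0, 0, 0, 0, 0, 0]])

```text
clock: 34.55
position: [0.5248, -0.1328, 0.1264]
tcp_rot: [180.0, -0.0, -13.9]
ft_force: [-0.2, 0.4, -1.5]
grip_width: 0.18
grip_force: 107.6
```

>>> send_rows(steps=[[0, 0, -0.0006, 0, 0, 0, 0], [0, 0, -0.0006, 0, 0, 0, 0], [0, 0, 0, 0, 0, 0, 0]])

```text
clock: 34.92
position: [0.5247, -0.1328, 0.125]
tcp_rot: [-180.0, 0.0, -13.9]
ft_force: [-0.0, 0.8, -0.2]
grip_width: 0.184
grip_force: 107.6
```

>>> send_rows(steps=[[0, 0, -0.0006, 0, 0, 0, 0], [0, 0, -0.0006, 0, 0, 0, 0], [0, 0, -0.0003, 0, 0, 0, 0], [0, 0, 0, 0, 0, 0, 0]])

```text
clock: 35.42
position: [0.5249, -0.1328, 0.1241]
tcp_rot: [180.0, -0.0, -13.9]
ft_force: [-1.9, 1.5, 5.4]
grip_width: 0.183
grip_force: 108.2
```

Seated. I'll open gently, then retreat straight up.

>>> send_rows(steps=[[0, 0, 0, 0, 0, 0, 40], [0, 0, 0, 0, 0, 0, 70], [0, 0, 0, 0, 0, 0, 100], [0, 0, 0, 0, 0, 0, 100], [0, 0, 0, 0, 0, 0, 100], [0, 0, 0, 0, 0, 0, 100], [0, 0, 0.02, 0, 0, 0, 100], [0, 0, 0.04, 0, 0, 0, 100], [0, 0, 0.05, 0, 0, 0, 100], [0, 0, 0.05, 0, 0, 0, 100], [-0.02, -0.05, 0.02, 0, 0, 0, 100], [-0.02, -0.06, 0, 0, 0, 0, 100], [-0.02, -0.055, 0, 0, 0, 0, 100], [-0.02, -0.055, 0, 0, 0, 0, 100], [0, 0, 0, 0, 0, 0, 100], [0, 0, 0, 0, 0, 0, 100]])

```text
clock: 37.42
position: [0.4449, -0.3517, 0.3033]
tcp_rot: [-180.0, 0.0, -13.9]
ft_force: [-1.0, 0.9, 0.4]
grip_width: 1.003
grip_force: 0.0
```

Run:
```python
from h import *
for c in("top","side"):
    i,d=optics.camera(c);P=cloud(c,d)
    m=(np.hypot(P[...,0]-.522,P[...,1]+.133)<.03)&(P[...,2]>.11)&(P[...,2]<.2);q=P[m]
    for a,b in((.11,.14),(.14,.163),(.163,.18)):
        k=q[(q[:,2]>a)&(q[:,2]<b)];print(c,len(k),k.mean(0).round(4) if len(k) else "")
    print(q[:,2].max() if len(q) else None)
    for n in("rod_grip","culture_a_mid","tube_mid"):
        print(n,[(round(o["p"],2),w(c,o["position"]).round(3)) for o in finder.spot_point(c,n)[:3]])
    cv2.imwrite(f"pics/{c}9.png",i)
cv2.imwrite("pics/c6.png",cv2.convertScaleAbs(cv2.resize(i[140:340,170:390],(660,600)),alpha=1.7))
print(readout.sense()["position"],readout.sense()["ft_force"])
```

```text
top 24 [ 0.5238 -0.1242  0.1253]
top 23 [ 0.5248 -0.1249  0.1529]
top 97 [ 0.5229 -0.1307  0.1699]
0.17340406654003918
rod_grip [(0.84, array([ 0.423, -0.118,  0.176])), (0.6, array([ 0.646, -0.113,  0.174])), (0.51, array([ 0.527, -0.13 ,  0.137]))]
culture_a_mid [(0.69, array([ 0.556, -0.185,  0.058]))]
tube_mid []
side 106 [ 0.5197 -0.1395  0.1253]
side 88 [ 0.5205 -0.1397  0.1522]
side 67 [ 0.5209 -0.135   0.1674]
0.1713941989529191
rod_grip [(0.82, array([ 0.647, -0.112,  0.177])), (0.67, array([ 0.419, -0.12 ,  0.18 ])), (0.6, array([ 0.52 , -0.132,  0.132]))]
culture_a_mid [(0.51, array([ 0.556, -0.181,  0.054]))]
tube_mid []
[ 0.44537655 -0.35136551  0.30369625] [0.09075294 0.04542791 0.46319128]
```

View pics/c6.png

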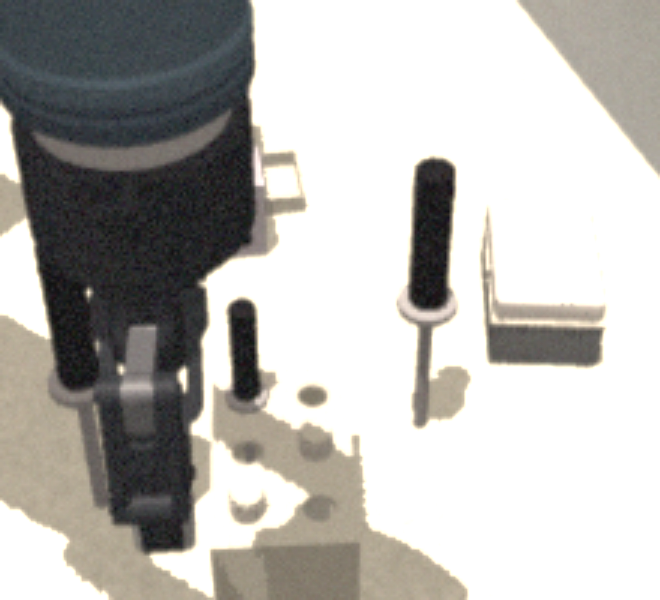

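The rod hangs upright at crop (245,350), with its top at 170 mm as before. The culture tubes at (315,440) and (247,500) haven't moved, and the gripper touches nothing. Handing in.

```bash
python3 -c "
from h import *
print(r.finish_job())"
```

```text
the job is handed in; nothing more can be done
None
```

I drove the stuck tube out and hung the rod upright in the rack again, then handed the job in at about 38 s with no verdict shown. The highest force I read was about 18 N on the tube and about 6 N on the block; I saw the drain hole clear but never saw the tube in the tray, and the culture tubes and tip box were left alone.

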